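Set the dust-extraction iris damper to its mark and start the extractor

TASK

Open the dust-extraction damper: with a fingertip against one side of the red upright tab on its lever, gently push the lever round the dial until the pointer stands on the orange mark; never grip the tab. Then press the green start button fully down with a fingertip and let it come up again, leaving the pointer on the mark, and move clear. Do not press the button before the pointer is on the mark, and do not shift the glue stick, tape roll or bowl standing around.

Things in the scene. Friction and masses are not known exactly. Their poses are not given: they have to be found in the camera images.
- damper: Iris damper fixed to the table: a white round dial disc 236 mm across and 10 mm thick, on it a grey drum 116 mm across, up to 36 mm high, with a closed-looking iris on top, and between them a dark turning ring 148 mm across. Origin: on the ring's turning axis (vertical), at the table surface. At lever angle 0 the lever points along the damper's own -x axis. It stands turned by 0.2 to 1.0 rad counter-clockwise, so its scale faces the robot and the robot's right.
- ring (a joint): Angle of the ring with its lever, rad, range -0.875 to 0.875. It grows counter-clockwise seen from above: at value q the lever points from the damper's axis along (-cos q, -sin q) in the damper's own x, y. At the start it stands near its negative end (shut) and the mark always lies on the positive side of it, so it must be pushed counter-clockwise. It turns stiffly (about 2.6 N at the tab) and stays where it is left.
- mark (a joint): Angle of the orange mark on the dial, rad, in the same sense and with the same zero as joint ring; the lever points at the mark when the two are equal. It does not move during the work. 0.055 rad is 6 mm at the pointer tip.
- pointer_tip (a point): Tip of the slim red pointer at the end of the lever, 108 mm from the turning axis, 15.5 mm above the table.
- mark_center (a point): The middle of the orange mark across its width, 108 mm from the turning axis: a flat orange tab 12 mm wide along the arc and 20 mm long radially, lying flush on the dial at 12 mm above the table.
- tab_center (a point): Centre of the red and black upright tab to push against: 24 mm long radially (72 to 96 mm from the turning axis), 18 mm thick along the arc, its top 72 mm above the table. This point lies 84 mm from the axis, 50 mm above the table. The lever arm under the tab is 20 mm above the table at its top. The drum's edge (36 mm high) is 58 mm and the turning ring's edge (24 mm high) 74 mm from the axis.
- tab_left (a point): Centre of the outer face of the red ribbed cheek of the tab on its clockwise side seen from above (the side to push against), a plate 24 mm radial, 6 mm along the arc, 52 mm high; 46 mm above the table.
- tab_right (a point): Centre of the outer face of the same red cheek on the tab's counter-clockwise side. Fingers touching both cheeks at once count as gripping.
- start (a joint): Travel of the green start button, 0 = up, 0.006 m = fully down; springs back up. About 5 N press it fully down.
- start_top (a point): Centre of the top of the green start button, 34 mm across, 22 mm above the table when up, in a low grey round housing (50 mm across, 12 mm high) fixed to the table near the damper; pressed straight down.
- glue_stick: Glue stick, 27 mm across, 97 mm high, standing loose (white and orange); origin at the centre of its underside.
- tape_roll: Roll of packing tape lying flat, 108 mm across, 48 mm high, loose; origin at the centre of its underside.
- bowl: Steel bowl with soap trimmings, 121 mm across, 37 mm high, loose; origin at the centre of its underside.

How it is judged:
On the way, in this order (a step that is already met when the one before it is completed fails the run):
1. the pointer stands on the orange mark (horizontal distance between pointer_tip and mark_center below 0.006 m and velocity of joint ring between -0.05 and 0.05 rad/s), for 0.2 s.
2. the start button is pressed fully down (horizontal distance between pointer_tip and mark_center below 0.006 m and value of joint start above 0.0048 m), for 0.05 s.
At the end, for the whole second after the job is handed in: The pointer tip is within 6 mm of the middle of the orange mark (that is, on the mark) and at rest, the start button has been pressed (at least 4.8 of 6 mm) after that and is up again, and the glue stick, tape roll and bowl are within 15 mm of where they stood (horizontal distance between pointer_tip and mark_center below 0.006 m and velocity of joint ring between -0.02 and 0.02 rad/s and value of joint start below 0.0015 m and distance of each of glue_stick, tape_roll, bowl from where it was at the start of the episode below 0.015 m); the robot touches nothing.
It fails at once if the tab is gripped (fingers on both cheeks at once) (contact force between the fingers and tab_left above 0.3 N and contact force between the fingers and tab_right above 0.3 N).
It fails at once if the tab is pushed harder than 25 N (contact force between the fingers and tab_left above 25 N or contact force between the fingers and tab_right above 25 N).
It fails at once if the start button is pressed while the pointer is off the mark (horizontal distance between pointer_tip and mark_center above 0.006 m and value of joint start above 0.003 m).
It fails at once if a bystander is shifted, lifted or carried by more than 15 mm (distance of any of glue_stick, tape_roll, bowl from where it was at the start of the episode above 0.015 m).
It also fails if it takes over 67 s, if anything falls off the work surface, if the arm or the gripper's body presses on something with over 40 N, if the wrist force passes 120 N, or if a joint passes its speed limit or range.

ROBOT

A 6-joint arm with a two-finger parallel gripper is mounted at the origin on a cart in front of the work surface, level with it; the furniture and walls round the work are solid. World frame = base frame: x ahead of the robot, y to its left, z up, the work surface at z = 0. Lengths are in m, angles in rad, forces in N, time in s.
With the tool pointing down it reaches from about 0.25 to 0.775 m from the base axis. Payload 4 kg.
Tool frame: the origin (TCP) lies midway between the tips of the shut fingers; the grasp point (between the pads) lies 19 mm behind it; z points along the fingers, y is the line along which they close (so a half turn about z gives the same grasp; the last joint's range is limited). The gripper opens to 94 mm and grips with 3 to 60 N. Pads are 16 mm wide; open, the fingers measure 119 mm over their backs; the gripper's body (75 mm by 177 mm) begins 78 mm behind the grasp point.
Start: joints at [1.104, 0.087, 1.371, -0, 1.684, -0.103], TCP at [0.196, 0.514, 0.206] pointing down, gripper open.
Joint ranges: [-3.1, 3.1], [-0.76, 2.03], [0.27, 2.55], [-1.08, 4.22], [0.17, 2.65], [-2.57, 2.57]. Speed limits (rad/s): [2.79, 2.79, 3.14, 3.14, 3.14, 3.14].

INTERFACE

Orientations are given as [roll, pitch, yaw] about the fixed x, y, z axes, in that order (R = Rz(yaw) Ry(pitch) Rx(roll)).
In Python, from bench import sensors, eyes, job gives the robot as it stands.
- The arm moves only by the tool arm_command, never from a script. Its argument "series" is a list of rows, each a list of 7 numbers: the opening, from 0 (shut) to 1 (fully open), then the shift along the tool's x, y, z in cm, then the turn, a rotation vector about the tool's x, y, z in rad. In form: [[fingers, dx, dy, dz, wx, wy, wz], ...]. A call has 1 to 20 rows; each row shifts and turns the commanded pose from where the row before left it, along the tool's axes as they then stand; what a row does not reach is not made up. A row lasts 1/10 s, in which the tool goes at most 50 mm and 8.59 degrees, less where a joint would pass 70% of its speed; a pose out of reach is approached as far as the arm can. A call with a gripper value outside its range is refused whole. The fingers move at their own pace and stop on an object; the grip force is fixed at half the most. Time passes only in rows, so rows that do not move let the fingers close. It gives the time, the measured TCP pose, the force and the opening at its end, in the units of the state.
- sensors.get_obs(): the state, without advancing time (a new reading comes with each control period).
- eyes.snapshot(name): name is "scene" or "top"; returns the picture (480x640x3 uint8, blue, green, red); there is no depth.
- eyes.get_calibration(name): a dict with "mtx" (3x3 intrinsics, pixels), "k1" (the pictures are not rectified: a ray, as slopes to the right and down, at radius r is drawn at 1 + k1 r^2 times it, then the intrinsics apply), "R" (3x3) and "t" (3): a world point X has camera coordinates R X + t. Camera axes: x right, y down, z forward; pixel columns grow to the right and rows downward; lengths in m; the calibration is good to about 2 mm. A picture is of the moment at which its call begins. get_calibration takes no time and is no camera call.
- job.close_job(): hands the job in, once; it reports no verdict.
The state is a dict: "time": time; "joint_positions": joint angles; "qvel": joint speeds; "joint_torque": joint torques, N m; "tool_pos": TCP position; "ee_rot": TCP orientation; "wrist_force": force on the tool from outside, world axes, zero at the start; "wrist_torque": the same for the moment, N m; "width": finger opening in m.
Only numpy, scipy, OpenCV 4.12 (cv2) and the standard library are available. Lean on these libraries where they do the work, as an engineer would, in place of code of your own. Each camera call takes 0.05 s, during which the arm holds its last target. There are 200 camera calls.

## Working session

There is one attempt and no reset: what is moved stays moved. The work goes in short steps, Python scripts to look and compute and a tool call to move; the robot and the scene stay as the last step left them, time stands still between calls to the robot, and variables do not carry over. Pictures are saved under pics/ and viewed, on a budget of 10 in all, crops included, one or two more only if the job needs it, and the job is handed in when it is done.

Besides the shell and the picture viewer there is one more tool, called after "Emit:" as name(argument=value, ...), one argument or row to a line, values as JSON. arm_command: Moves the arm, as the interface text tells. Its arguments: {"type":"object","properties":{"series":{"type":"array","items":{"type":"array","items":{"type":"number"}}}},"required":["series"]}

```bash
mkdir -p pics
cat > h.py <<'E'
import numpy as np, cv2
from bench import sensors, eyes, job
def ray(n,uv):
    c=eyes.get_calibration(n);K=np.array(c['mtx']);R=np.array(c['R']);t=np.array(c['t'])
    p=cv2.undistortPoints(np.array([[uv]],float),K,np.array([c['k1'],0,0,0.]))[0,0]
    return -R.T@t, R.T@np.array([p[0],p[1],1])
def onz(n,uv,z):
    o,d=ray(n,uv); return o+d*(z-o[2])/d[2]
def proj(n,X):
    c=eyes.get_calibration(n);K=np.array(c['mtx']);R=np.array(c['R']);t=np.array(c['t'])
    return cv2.projectPoints(np.array([X],float),cv2.Rodrigues(R)[0],t,K,np.array([c['k1'],0,0,0.]))[0].ravel()
E
python3 - <<'E'
from h import *
for n in('top','scene'):
    cv2.imwrite(f'pics/{n}0.png',eyes.snapshot(n)); c=eyes.get_calibration(n); print(n,c['k1'],ray(n,(320,240)))
print(sensors.get_obs())
E
```

```text
top 0.057308133632745464 (array([ 0.40958638, -0.29474365,  1.17563807]), array([ 0.04887739,  0.00119023, -0.99881652]))
scene -0.0016896685056615745 (array([-0.12603266, -0.61063543,  0.75454007]), array([ 0.63873428,  0.30740804, -0.70546958]))
{'time': 0.1, 'joint_positions': array([ 1.10393478e+00,  8.78989073e-02,  1.37209570e+00, -3.56682423e-05,
        1.68355629e+00, -1.03138367e-01]), 'qvel': array([ 0.00026921, -0.00105405, -0.00248891, -0.00085241,  0.00047158,
       -0.00149776]), 'joint_torque': array([ 1.53066791e-03, -3.41255915e+01, -3.03299546e+01,  7.19166733e-02,
        3.05754715e-02, -8.68819461e-05]), 'tool_pos': array([0.19548474, 0.5135743 , 0.20441522]), 'ee_rot': array([-3.13964116e+00, -1.66351224e-04,  2.77786533e+00]), 'wrist_force': array([ 0.85213938, -0.32601726,  0.63212567]), 'wrist_torque': array([ 0.01586778,  0.02879938, -0.0322792 ]), 'width': 0.09428204675954865}
```

View pics/top0.png

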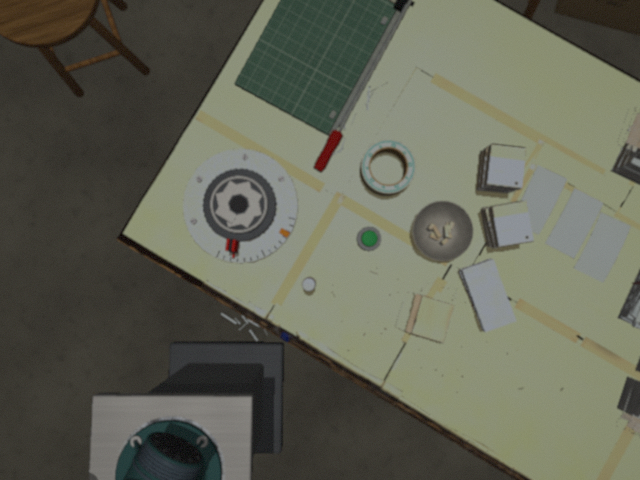

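View pics/scene0.png

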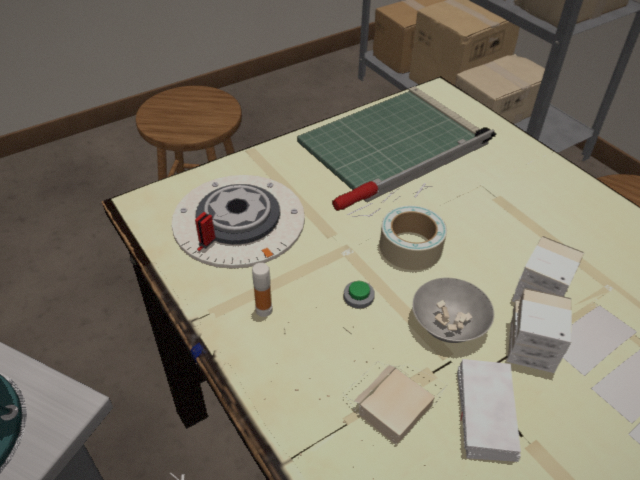

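The top view shows the damper at about (239,204), its red tab at (232,247), the orange mark at (285,233), the button at (369,238), the glue stick at (309,285), the tape at (387,167) and the bowl at (441,232). The scene view agrees: dial (238,219), tab (205,230), mark (267,252), button (358,290).

```bash
cat > m.py <<'E'
from h import *
def cen(img,lo,hi,roi):
    x0,y0,x1,y1=roi; h=cv2.cvtColor(img,cv2.COLOR_BGR2HSV)[y0:y1,x0:x1]
    m=cv2.inRange(h,lo,hi); n,l,s,c=cv2.connectedComponentsWithStats(m); i=1+np.argmax(s[1:,4])
    return c[i]+[x0,y0], s[i], (l==i).astype(np.uint8)
if __name__=='__main__':
    R={'top':dict(d=(175,140,308,272),o=(275,220,300,245),r=(215,235,250,265),g=(350,222,390,255)),
       'scene':dict(d=(165,170,310,270),o=(255,242,280,262),r=(190,205,220,255),g=(340,275,380,310))}
    for n in R:
        im=eyes.snapshot(n); r=R[n]
        c,s,m=cen(im,(0,0,110),(180,28,255),r['d'])
        ct=max(cv2.findContours(m,cv2.RETR_EXTERNAL,cv2.CHAIN_APPROX_NONE)[0],key=cv2.contourArea)
        hull=cv2.convexHull(ct)[:,0]+np.array(r['d'][:2])
        P=np.array([onz(n,p,.010)[:2] for p in hull.astype(float)])
        A=np.c_[2*P,np.ones(len(P))]; q=np.linalg.lstsq(A,(P**2).sum(1),rcond=None)[0]; rad=np.sqrt(q[2]+q[:2]@q[:2])
        print(n,'dial',s,q[:2].round(4),'R',rad.round(4),'res',np.std(np.hypot(*(P-q[:2]).T)-rad).round(4))
        for k,lo,hi,z in(('o',(5,130,120),(22,255,255),.012),('g',(45,120,40),(85,255,255),.022)):
            c,s,_=cen(im,lo,hi,r[k]); p=onz(n,c,z); v=p[:2]-q[:2]
            print(k,c.round(1),s,p.round(4),'r',np.hypot(*v).round(4),'ang',np.arctan2(v[1],v[0]).round(4))
        hs=cv2.cvtColor(im,cv2.COLOR_BGR2HSV);x0,y0,x1,y1=r['r']
        h=hs[y0:y1,x0:x1];mk=(cv2.inRange(h,(0,150,60),(4,255,255))|cv2.inRange(h,(170,150,60),(180,255,255)))
        ys,xs=np.nonzero(mk);print('red',xs.min()+x0,xs.max()+x0,ys.min()+y0,ys.max()+y0,len(xs))
        for zz in(.05,.072): p=onz(n,(xs.mean()+x0,ys.mean()+y0),zz);v=p[:2]-q[:2];print('tab',zz,p.round(4),np.hypot(*v).round(4),np.arctan2(v[1],v[0]).round(4))
        cv2.imwrite(f'pics/c_{n}.png',cv2.resize(im[140:275,160:310],None,fx=5,fy=4.4,interpolation=cv2.INTER_CUBIC)[:600,:800])
    for nm,uv,z in(('glue',(309,285),.097),('tape',(387,167),.048),('bowl',(441,232),.037)):print(nm,onz('top',uv,z).round(3))
E
python3 m.py; python3 -c "
import cv2,numpy as np
a=cv2.imread('pics/c_top.png');print(a.shape)"
```

```text
top dial [   8    8  125  124 6788] [ 0.5279 -0.1448] R 0.1288 res 0.008
o [284.2 232.4] [ 5  9  9  8 39] [ 0.4812 -0.2202  0.012 ] r 0.0887 ang -2.1257
g [369.  238.1] [ 12   9  15  15 175] [ 0.471  -0.3923  0.022 ] r 0.254 ang -1.7968
red 226 237 239 256 93
tab 0.05 [ 0.4522 -0.1202  0.05  ] 0.0797 2.8271
tab 0.072 [ 0.4513 -0.1236  0.072 ] 0.0795 2.8712
scene dial [   7    5  132   95 6572] [ 0.5323 -0.1326] R 0.1186 res 0.0039
o [266.8 252.2] [ 7  6 11  9 51] [ 0.4796 -0.2208  0.012 ] r 0.1027 ang -2.1089
g [358.7 290.1] [  9   7  20  18 287] [ 0.4657 -0.3946  0.022 ] r 0.2703 ang -1.8196
red 196 214 212 249 380
tab 0.05 [ 0.4492 -0.124   0.05  ] 0.0835 3.0385
tab 0.072 [ 0.4313 -0.1392  0.072 ] 0.1013 -3.0763
glue [ 0.377 -0.274  0.097]
tape [ 0.611 -0.425  0.048]
bowl [ 0.484 -0.534  0.037]
(594, 750, 3)
```

View pics/c_top.png

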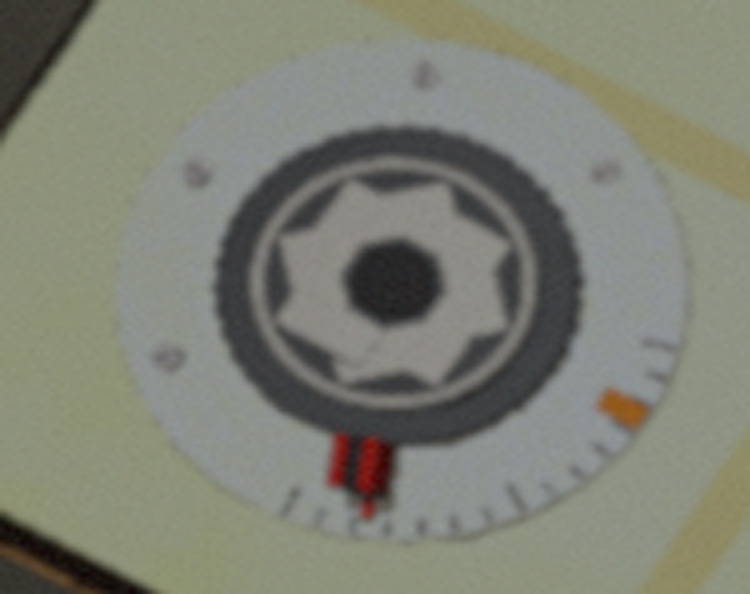

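The crop shows the whole dial disc, spanning about x 117–688 and y 40–540. The tab is at (360,465), its pointer tip at (368,515) and the mark at (625,410). My dial mask leaked onto the table, so I'll refine it with the Lab b channel and a fixed radius.

```bash
cat > d.py <<'E'
from h import *
from scipy.optimize import least_squares
from m import cen
def dial(n,roi):
    im=eyes.snapshot(n);x0,y0,x1,y1=roi
    b=cv2.GaussianBlur(cv2.cvtColor(im,cv2.COLOR_BGR2LAB)[y0:y1,x0:x1,2],(5,5),0)
    _,m=cv2.threshold(b,0,255,cv2.THRESH_BINARY_INV+cv2.THRESH_OTSU)
    m=cv2.morphologyEx(m,cv2.MORPH_OPEN,np.ones((7,7)))
    ct=max(cv2.findContours(m,cv2.RETR_EXTERNAL,cv2.CHAIN_APPROX_NONE)[0],key=cv2.contourArea)
    h=cv2.convexHull(ct)[:,0]+np.array([x0,y0]); P=np.array([onz(n,p,.010)[:2] for p in h.astype(float)])
    f=least_squares(lambda q:np.hypot(*(P-q[:2]).T)-q[2],[.53,-.14,.118],loss='soft_l1',f_scale=.0015)
    return im,f.x,np.median(abs(f.fun))
if __name__=='__main__':
    for n,roi in(('top',(178,145,304,268)),('scene',(165,172,310,268))):
        im,q,r=dial(n,roi);print(n,q.round(4),r.round(4),proj(n,[*q[:2],.01]).round(1))
    # mark and button by two-view triangulation check
    for a,b in(((284.2,232.4),(266.8,252.2)),((369.,238.1),(358.7,290.1))):
        o1,d1=ray('top',a);o2,d2=ray('scene',b)
        s=np.linalg.lstsq(np.c_[d1,-d2],o2-o1,rcond=None)[0];print(((o1+d1*s[0]+o2+d2*s[1])/2).round(4),np.linalg.norm(o1+d1*s[0]-o2-d2*s[1]).round(4))
    print('tip top',onz('top',(233.6,257),.0155).round(4))
E
python3 d.py
```

```text
top [ 0.5355 -0.1301  0.1174] 0.0008 [240.6 205.5]
scene [ 0.5326 -0.131   0.118 ] 0.0009 [237.9 217.3]
[ 0.4813 -0.2199  0.01  ] 0.0004
[ 0.4712 -0.3927  0.0152] 0.0004
tip top [ 0.43   -0.1187  0.0155]
```

View pics/c_scene.png

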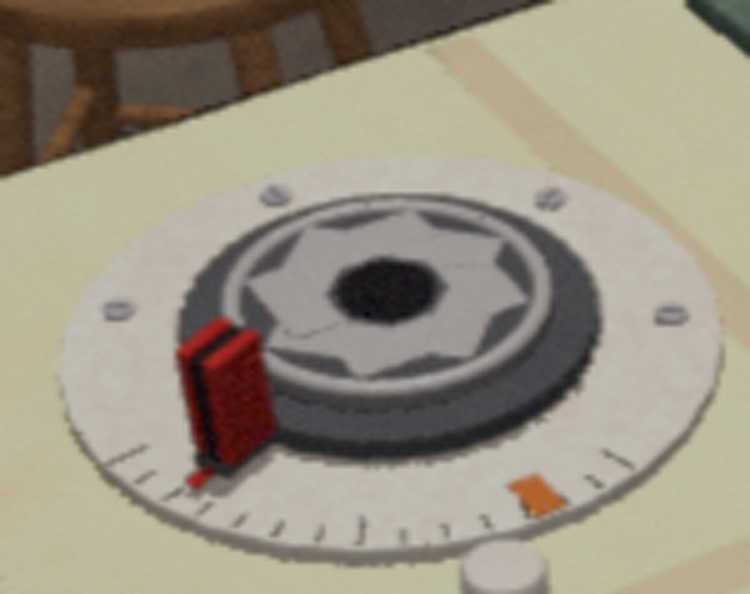

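The refined centre is about (0.534, −0.1305), with R 0.1174 and 0.118 against the true 0.118. The tip lies at angle 3.03 rad and the mark at −2.105 rad, so the push is about +1.15 rad. Next I turn the tool so its x axis is tangential, shut the fingers and move beside the tab's clockwise side.

Emit:
arm_command(
  series=[
    [0,0,0,0,0,0,0.12],
    [0,0,0,0,0,0,0.12],
    [0,0,0,0,0,0,0.12],
    [0,0,0,0,0,0,0.12],
    [0,0,0,0,0,0,0.12],
    [0,0,0,0,0,0,0.12],
    [0,0,0,0,0,0,0.12],
    [0,0,0,0,0,0,0.12],
    [0,0,0,0,0,0,0.12],
    [0,0,0,0,0,0,0.12],
    [0,0,0,0,0,0,0.12],
  ],
)

```text
time: 1.4
tool_pos: [0.1957, 0.514, 0.2054]
ee_rot: [-3.142, 0.0, 1.453]
wrist_force: [-0.5, -0.6, 0.3]
width: 0.0095
```

Emit:
arm_command(
  series=[
    [0,-3.5,2,0,0,0,0],
    [0,-3.5,2,0,0,0,0],
    [0,-3.5,2,0,0,0,0],
    [0,-3.5,2,0,0,0,0],
    [0,-3.5,2,0,0,0,0],
    [0,-3.5,2,0,0,0,0],
    [0,-3.5,2,0,0,0,0],
    [0,-3.5,2,0,0,0,0],
    [0,-3.5,2,0,0,0,0],
    [0,-3.5,2,0,0,0,0],
    [0,-3.5,2,0,0,0,0],
    [0,-3.5,2,0,0,0,0],
    [0,-3.5,2,0,0,0,0],
    [0,-3.5,2,0,0,0,0],
    [0,-3.5,2,0,0,0,0],
    [0,-3.5,2,0,0,0,0],
    [0,0,0,0,0,0,0],
    [0,0,0,0,0,0,0],
  ],
)

```text
time: 3.2
tool_pos: [0.4504, -0.0789, 0.2051]
ee_rot: [-3.141, -0.001, 1.456]
wrist_force: [0.3, 1.0, -0.3]
width: 0.0004
```

Emit:
arm_command(
  series=[
    [0,0,0.3,2,0,0,0],
    [0,0,0,2,0,0,0],
    [0,0,0,2,0,0,0],
    [0,0,0,2,0,0,0],
    [0,0,0,2,0,0,0],
    [0,0,0,2,0,0,0],
    [0,0,0,2,0,0,0],
    [0,0,0,2,0,0,0],
    [0,0,0,0.9,0,0,0],
    [0,0,0,0,0,0,0],
    [0,0,0,0,0,0,0],
  ],
)

```text
time: 4.3
tool_pos: [0.454, -0.0784, 0.0373]
ee_rot: [3.14, 0.0, 1.459]
wrist_force: [-0.1, -1.0, 0.2]
width: 0.0003
```

Run:
```python
from h import *
im=eyes.snapshot('scene');cv2.imwrite('pics/s1.png',cv2.resize(im[100:300,130:380],None,fx=3,fy=3,interpolation=cv2.INTER_CUBIC))
o=sensors.get_obs();p=o['tool_pos'];v=p[:2]-[.534,-.1305];print(p,o['ee_rot'],np.hypot(*v),np.arctan2(v[1],v[0]))
```

```text
[ 0.45436903 -0.07865859  0.03774985] [3.13932673e+00 2.54471094e-04 1.45847437e+00] 0.09501906720214023 2.5645002603889147
```

View pics/s1.png

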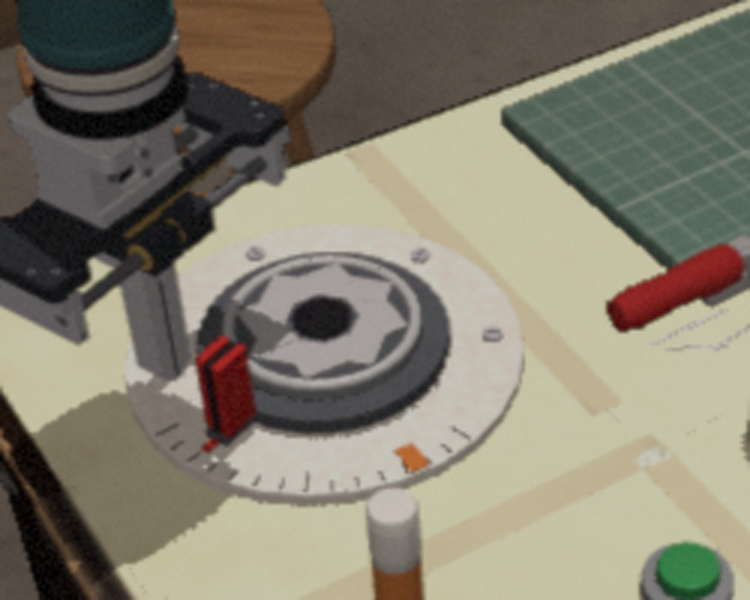

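The shut fingertips stand clear of the tab's clockwise side, about 25 mm off, with nothing else nearby. I'll close the gap and push along the arc for about 0.75 rad, then look.

Emit:
arm_command(
  series=[
    [0,-0.4,0,0,0,0,0],
    [0,-0.4,0,0,0,0,0],
    [0,-0.4,0,0,0,0,0],
    [0,-0.4,0,0,0,0,0],
    [0,-0.4,0,0,0,0,0],
    [0,-0.3,0,0,0,0,0],
    [0,-0.2,0,0,0,0,0],
    [0,0,0,0,0,0,0],
  ],
)

```text
time: 5.15
tool_pos: [0.4506, -0.1033, 0.0364]
ee_rot: [-3.141, -0.001, 1.458]
wrist_force: [-0.4, 1.8, 1.3]
width: 0.0001
```

Emit:
arm_command(
  series=[
    [0,-0.34,-0.06,0,0,0,-0.04],
    [0,-0.34,-0.06,0,0,0,-0.04],
    [0,-0.34,-0.06,0,0,0,-0.04],
    [0,-0.34,-0.06,0,0,0,-0.04],
    [0,-0.34,-0.06,0,0,0,-0.04],
  ],
)

```text
time: 5.65
tool_pos: [0.447, -0.1198, 0.0364]
ee_rot: [-3.141, -0.002, 1.66]
wrist_force: [-0.5, 3.3, 1.7]
width: 0.0003
```

Contact is made at about 3 N, as expected. I'll continue.

Emit:
arm_command(
  series=[
    [0,-0.34,-0.06,0,0,0,-0.04],
    [0,-0.34,-0.06,0,0,0,-0.04],
    [0,-0.34,-0.06,0,0,0,-0.04],
    [0,-0.34,-0.06,0,0,0,-0.04],
    [0,-0.34,-0.06,0,0,0,-0.04],
    [0,-0.34,-0.06,0,0,0,-0.04],
    [0,-0.34,-0.06,0,0,0,-0.04],
    [0,-0.34,-0.06,0,0,0,-0.04],
    [0,-0.34,-0.06,0,0,0,-0.04],
    [0,-0.34,-0.06,0,0,0,-0.04],
    [0,-0.34,-0.06,0,0,0,-0.04],
    [0,-0.34,-0.06,0,0,0,-0.04],
    [0,-0.34,-0.06,0,0,0,-0.04],
    [0,0,0,0,0,0,0],
  ],
)

```text
time: 7.05
tool_pos: [0.4535, -0.1646, 0.0363]
ee_rot: [-3.141, -0.0, 2.178]
wrist_force: [-1.3, 0.8, 0.5]
width: 0.0003
```

```bash
cat > look.py <<'E'
import sys
from h import *
c0=np.array([.534,-.1305])
n=sys.argv[1]
im=eyes.snapshot('scene');b=eyes.snapshot('top')
A=cv2.resize(im[170:290,160:320],(640,480),interpolation=cv2.INTER_CUBIC)
B=cv2.resize(b[190:280,190:310],(800,600),interpolation=cv2.INTER_CUBIC)
A=cv2.resize(im[195:270,185:285],(400,300),interpolation=cv2.INTER_CUBIC);B=cv2.resize(b[200:275,205:305],(400,300),interpolation=cv2.INTER_CUBIC)
cv2.imwrite(f'pics/{n}.png',cv2.resize(np.hstack([A,B]),(800,300)))
o=sensors.get_obs();p=o['tool_pos'];v=p[:2]-c0;y=o['ee_rot'][2]
u=np.array([np.cos(y+np.pi/2),np.sin(y+np.pi/2)]);t=np.array([-u[1],u[0]])
print(p.round(4),'yaw',y.round(4),'rad',(v@u).round(4),'tan',(v@t).round(4),'lever if contact',(y+np.pi/2-2*np.pi).round(4),o['wrist_force'])
E
python3 look.py l1
```

```text
[ 0.4536 -0.1645  0.0362] yaw 2.177 rad 0.0855 tan -0.0179 lever if contact -2.5354 [-0.60120312 -0.53217602  0.46954147]
```

View pics/l1.png

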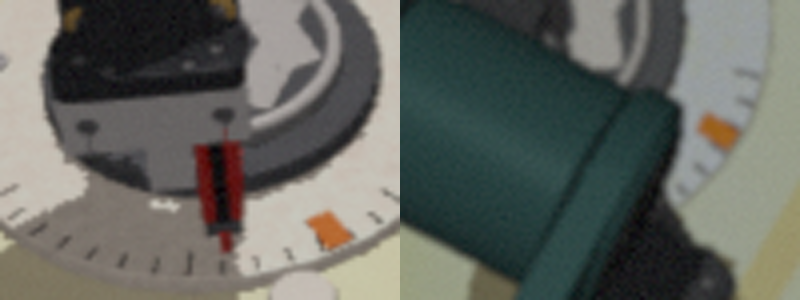

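The scene crop shows the tab upright and the pointer tip at (228,250), i.e. image (242,257.5), short of the mark at (267,252). The arm hides the pointer in the top view. I'll measure the remaining angle.

Run:
```python
from h import *
for c in([.534,-.1305],[.5326,-.131]):
  for uv,z in(((242,257.5),.0155),((266.8,252.2),.012)):
    v=onz('scene',uv,z)[:2]-c;print(np.hypot(*v).round(4),np.arctan2(v[1],v[0]).round(4))
  v=np.array([.4813,-.2199])-c;print('mark 2view',np.arctan2(v[1],v[0]))
```

```text
0.1064 -2.5221
0.1054 -2.1136
mark 2view -2.103448672075129
0.1049 -2.5182
0.1043 -2.1046
mark 2view -2.094172023070483
```

Emit:
arm_command(
  series=[
    [0,-0.34,-0.06,0,0,0,-0.04],
    [0,-0.34,-0.06,0,0,0,-0.04],
    [0,-0.34,-0.06,0,0,0,-0.04],
    [0,-0.34,-0.06,0,0,0,-0.04],
    [0,-0.34,-0.06,0,0,0,-0.04],
    [0,-0.34,-0.06,0,0,0,-0.04],
    [0,-0.34,-0.06,0,0,0,-0.04],
    [0,-0.34,-0.06,0,0,0,-0.04],
    [0,-0.17,-0.03,0,0,0,-0.02],
    [0,-0.17,-0.03,0,0,0,-0.02],
    [0,0,0,0,0,0,0],
    [0,0,0,0,0,0,0],
  ],
)

```text
time: 8.35
tool_pos: [0.471, -0.1899, 0.0362]
ee_rot: [-3.142, -0.0, 2.537]
wrist_force: [-2.3, -0.3, -0.5]
width: 0.0004
```

```bash
sed -i 's/\[195:270,185:285\],(400,300)/[215:275,225:305],(400,300)/' look.py; python3 look.py l2
```

```text
[ 0.471  -0.1899  0.0362] yaw 2.5375 rad 0.0846 tan -0.0181 lever if contact -2.1749 [-1.72086563 -0.60969725 -0.69124475]
```

View pics/l2.png

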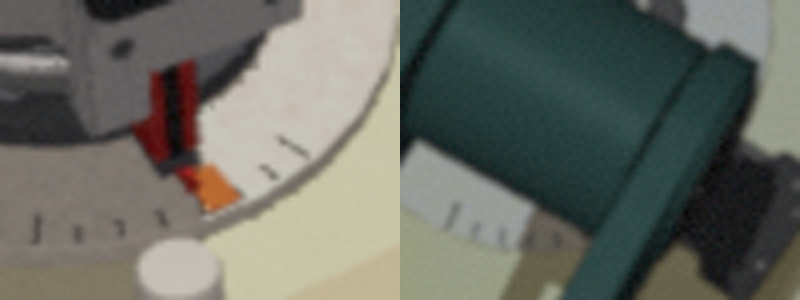

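The pointer is now at the left edge of the mark, with the visible part near crop (188,180) and the mark centre near (215,187). About 0.06 rad remains.

Emit:
arm_command(
  series=[
    [0,-0.17,-0.03,0,0,0,-0.02],
    [0,-0.17,-0.03,0,0,0,-0.02],
    [0,-0.17,-0.03,0,0,0,-0.02],
    [0,0,0,0,0,0,0],
    [0,0,0,0,0,0,0],
    [0,0,0,0,0,0,0],
    [0,1,0,0,0,0,0],
    [0,2,0,0,0,0,0],
    [0,0,0,-3,0,0,0],
    [0,0,0,-4,0,0,0],
    [0,0,0,-4,0,0,0],
    [0,3,0,-4,0,0,0],
    [0,4,-2,0,0,0,0],
    [0,4,-2,0,0,0,0],
    [0,4,-2,0,0,0,0],
    [0,4,-2,0,0,0,0],
    [0,0,0,0,0,0,0],
  ],
)

```text
time: 10.15
tool_pos: [0.2428, -0.1479, 0.1875]
ee_rot: [-3.14, 0.006, 2.594]
wrist_force: [0.5, -0.7, 0.5]
width: 0.0005
```

```bash
python3 look.py l3
python3 - <<'E'
from h import *
print(proj('scene',[.534-.108*np.cos(1.04),-.1305-.108*np.sin(1.04),.012]))
E
```

```text
[ 0.2456 -0.1485  0.1874] yaw 2.5964 rad 0.1649 tan -0.2373 lever if contact -2.116 [ 1.03031823  0.50833953 -0.23284764]
[268.23117059 252.85327815]
```

View pics/l3.png

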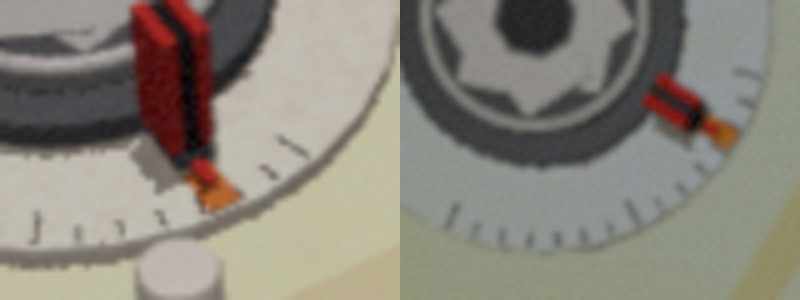

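The pointer now lies over the orange mark in both views, roughly centred. I'll quantify it.

```bash
cat > chk.py <<'E'
from h import *
c0=np.array([.534,-.1305])
for n,(x0,y0,x1,y1) in dict(top=(275,220,300,245),scene=(255,242,280,264)).items():
    h=cv2.cvtColor(eyes.snapshot(n),cv2.COLOR_BGR2HSV)[y0:y1,x0:x1]
    for nm,m,z,lo,hi in(('ptr',cv2.inRange(h,(0,130,60),(4,255,255))|cv2.inRange(h,(170,130,60),(180,255,255)),.0155,.097,.112),('mark',cv2.inRange(h,(6,130,100),(22,255,255)),.012,.09,.125)):
        P=np.array([onz(n,(x+x0,y+y0),z)[:2]-c0 for y,x in np.argwhere(m)]);r=np.hypot(*P.T);k=(r>lo)&(r<hi)
        a=np.arctan2(P[k,1],P[k,0]);print(n,nm,k.sum(),'r',r[k].mean().round(4),'ang',a.mean().round(4),a.min().round(3),a.max().round(3))
E
python3 chk.py
```

```text
top ptr 2 r 0.0987 ang -2.1161 -2.119 -2.113
top mark 33 r 0.1053 ang -2.1003 -2.147 -2.06
scene ptr 11 r 0.1008 ang -2.1115 -2.132 -2.08
scene mark 42 r 0.1066 ang -2.1154 -2.166 -2.06
```

Pointer −2.11 rad and mark about −2.105 rad agree to roughly 1 mm. Now to above the button at about (0.469, −0.393).

Emit:
arm_command(
  series=[
    [0,-4,-1.2,0,0,0,0],
    [0,-4,-1.2,0,0,0,0],
    [0,-4,-1.2,0,0,0,0],
    [0,-4,-1.2,0,0,0,0],
    [0,-4,-1.2,0,0,0,0],
    [0,-4,-1.2,0,0,0,0],
    [0,-4,-1.2,0,0,0,0],
    [0,-4,-1.2,0,0,0,0],
    [0,0,0,0,0,0,0],
    [0,0,0,0,0,0,0],
  ],
)

```text
time: 11.35
tool_pos: [0.4707, -0.3956, 0.1833]
ee_rot: [3.14, -0.005, 2.599]
wrist_force: [0.5, 0.6, 0.2]
width: 0.0005
```

Emit:
arm_command(
  series=[
    [0,0,0.2,3,0,0,0],
    [0,0,0,3,0,0,0],
    [0,0,0,3,0,0,0],
    [0,0,0,3,0,0,0],
    [0,0,0,2,0,0,0],
    [0,0,0,1,0,0,0],
    [0,0,0,0,0,0,0],
    [0,0,0,0,0,0,0],
  ],
)

```text
time: 12.15
tool_pos: [0.4711, -0.3943, 0.038]
ee_rot: [-3.141, 0.002, 2.598]
wrist_force: [-0.1, 0.3, -0.0]
width: 0.0001
```

Run:
```python
from h import *
im=eyes.snapshot('scene');cv2.imwrite('pics/b1.png',cv2.resize(im[190:320,220:420],None,fx=4,fy=4,interpolation=cv2.INTER_CUBIC))
print(sensors.get_obs()['tool_pos'])
```

```text
[ 0.47138837 -0.39477228  0.03850565]
```

View pics/b1.png

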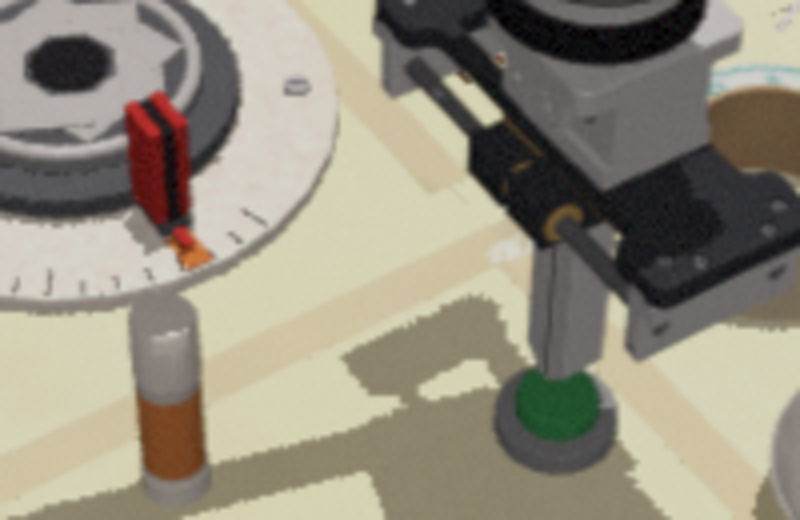

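The fingertips hang right over the green button (crop 557,400), and the pointer is still on the mark. Pressing now.

Emit:
arm_command(
  series=[
    [0,0,0,1,0,0,0],
    [0,0,0,0.5,0,0,0],
    [0,0,0,0.3,0,0,0],
    [0,0,0,0.3,0,0,0],
    [0,0,0,0.2,0,0,0],
    [0,0,0,0,0,0,0],
    [0,0,0,0,0,0,0],
  ],
)

```text
time: 12.9
tool_pos: [0.4708, -0.3945, 0.0162]
ee_rot: [-3.141, 0.001, 2.598]
wrist_force: [-3.4, 2.8, 11.0]
width: 0.0006
```

At 11 N and z 0.0162 the button is on its stop. One more millimetre for certainty, then up and clear.

Emit:
arm_command(
  series=[
    [0,0,0,0.1,0,0,0],
    [0,0,0,0,0,0,0],
  ],
)

```text
time: 13.1
tool_pos: [0.4708, -0.3946, 0.0161]
ee_rot: [-3.141, 0.002, 2.598]
wrist_force: [-3.6, 3.9, 14.2]
width: 0.0003
```

Emit:
arm_command(
  series=[
    [0,0,0,-1,0,0,0],
    [0,0,0,-3,0,0,0],
    [0,0,0,-4,0,0,0],
    [0,0,0,-4,0,0,0],
    [0,0,0,-4,0,0,0],
    [0,0,0,-3,0,0,0],
    [0,4,0,0,0,0,0],
    [0,4,0,0,0,0,0],
    [0,4,0,0,0,0,0],
    [0,4,0,0,0,0,0],
    [0,4,0,0,0,0,0],
    [0,4,0,0,0,0,0],
    [0,0,0,0,0,0,0],
    [0,0,0,0,0,0,0],
    [0,0,0,0,0,0,0],
  ],
)

```text
time: 14.6
tool_pos: [0.2657, -0.2706, 0.2024]
ee_rot: [3.141, 0.0, 2.598]
wrist_force: [0.4, -0.1, -0.3]
width: 0.0006
```

```bash
python3 chk.py
python3 - <<'E'
from h import *
cv2.imwrite('pics/f.png',eyes.snapshot('scene'));print(sensors.get_obs()['qvel'].round(3))
E
```

```text
top ptr 1 r 0.1018 ang -2.1088 -2.109 -2.109
top mark 33 r 0.1053 ang -2.1008 -2.147 -2.06
scene ptr 11 r 0.1008 ang -2.1115 -2.132 -2.08
scene mark 42 r 0.1066 ang -2.117 -2.166 -2.062
[-0.    -0.002  0.004 -0.001  0.002 -0.001]
```

View pics/f.png

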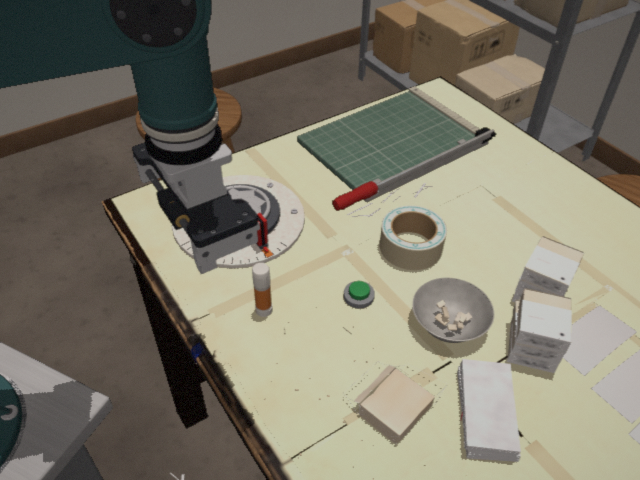

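The final view shows the pointer on the mark (267,252) and the button up (358,290). The glue stick, tape and bowl are where they started, and the arm is clear.

```bash
python3 -c "
from bench import job; print(job.close_job())"
```

```text
the job is handed in; nothing more can be done
None
```

I pushed the damper lever counter-clockwise onto the orange mark with the shut fingertips against the tab's clockwise side, then pressed the start button. The job was handed in about 15 s into the 67 s limit, and no verdict came back.

- **Pointer:** after the press it stood at −2.11 rad, against about −2.10 (top view) and −2.117 (scene view) for the mark. That is within about 1 mm. The top view had only 1–2 usable pointer pixels, so this rests mainly on the scene view.
- **Tab force:** the wrist force was about 3–4 N in the readings taken while pushing, and the tab was never gripped.
- **Button:** it was pressed to its stop (tip at z = 16.1 mm, 14 N) and looks up again in the last picture.
- **Bystanders:** the glue stick, tape roll and bowl look unmoved in the last picture; I judged this by eye and did not measure it.
- **Disagreements:** the first dial fit leaked onto the table (radius 0.129 m against 0.118 m), so I redid it before moving. Triangulating the button top gave a height of 15 mm instead of 22 mm, so I used its plan position with the height given in the task.

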